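Load the reagent carrier with sleeved bottles in drawing order

ROBOT

A 6-joint arm with a two-finger parallel gripper is mounted at the origin on the work surface; the furniture and walls round the work are solid. World frame = base frame: x ahead of the robot, y to its left, z up, the work surface at z = 0. Lengths are in m, angles in rad, forces in N, time in s.
With the tool pointing down it reaches from about 0.25 to 0.85 m from the base axis. Payload 12.5 kg.
Tool frame: the origin (TCP) lies between the finger pads; the fingertips stand env.tips_ahead ahead of it and the grasp point (between the pads) lies 3 mm ahead of it (env.tips_ahead is the distance from the TCP to the fingertips, in m); z points along the fingers, y is the line along which they close (so a half turn about z gives the same grasp; the last joint's range is limited). The gripper opens to 93 mm and grips with 3 to 60 N. Pads are 15 mm wide; open, the fingers measure 128 mm over their backs; the gripper's body (75 mm by 188 mm) begins 65 mm behind the grasp point.
Start: joints at [1.262, 0.351, 1.652, -0, 1.139, -0.085], TCP at [0.122, 0.536, 0.207] pointing down, gripper open.
Joint ranges: [-2.75, 2.75], [-0.79, 2.1], [0.01, 2.65], [-1.57, 4.71], [0.07, 3.14], [-2.87, 2.87]. Speed limits (rad/s): [2.22, 2.22, 2.79, 3.14, 3.14, 3.14].

INTERFACE

Orientations are given as a rotation vector (axis times angle).
In Python, from cell import env gives the robot as it stands.
- The arm moves only by the shell command python3 -m handwheel 'ROWS' [OPENING] [FORCE]. ROWS is JSON, a list of rows, each an object of numbers: "x", "y", "z": the shift along the world's x, y, z in cm; "wx", "wy", "wz": the turn, a rotation vector about the world's x, y, z in degrees. A call has 1 to 5 rows; each row shifts and turns the commanded pose from where the row before left it; what a row does not reach is not made up. A row lasts 1/10 s, in which the tool goes at most 50 mm and 8.59 degrees, less where a joint would pass 70% of its speed; a pose out of reach is approached as far as the arm can. A call is refused whole if a number of a shift passes 5 or a number of a turn 8.59, either way. A call with a gripper value outside its range is refused whole. OPENING is the closure, from 0 (fully open) to 1 (shut), set as the call begins (- or left out, the last holds). The fingers move at their own pace and stop on an object; FORCE is the grip in N (left out, the last holds). Time passes only in rows, so rows that do not move let the fingers close. It gives the time, the measured TCP pose, the force, the opening and the grip force at its end, in the units of the state.
- env.state(): the state, without advancing time (a new reading comes with each control period).
- env.read_camera(name): name is "side" or "top"; returns a dict with "color" (384x512x3 uint8, blue, green, red), "fx", "fy", "cx", "cy" (pixels), "T" (4x4, takes a point from camera to world coordinates). Camera axes: x right, y down, z forward; pixel columns grow to the right and rows downward; lengths in m; the calibration is good to about 2 mm. A picture is of the moment at which its call begins. There is no depth.
- env.finish_job(): hands the job in; it is judged then, once.
The state is a dict: "time_s": time; "joint_positions": joint angles; "qvel": joint speeds; "effort": joint torques, N m; "ee_pos": TCP position; "tool_rot": TCP orientation; "contact_force": force on the tool from outside, world axes, zero at the start; "wrist_torque": the same for the moment, N m; "width": finger opening in m; "grasp_force": force on a finger pad.
Only numpy, scipy, OpenCV 4.12 (cv2) and the standard library are available. Lean on these libraries where they do the work, as an engineer would, in place of code of your own. Each camera call takes 0.05 s, during which the arm holds its last target. There are 200 camera calls.

TASK

Load the reagent carrier for the stainer, which draws from the handle end: the amber bottle goes in the pocket next to the handle, the small green-capped bottle beside it in the middle, between the other two, and the large red-capped bottle in the far pocket. The pockets are made for the large bottle, so the amber bottle has to stand inside the blue wide-bore sleeve and the small bottle inside the green narrow-bore sleeve, sleeves and bottles all upright and right down on the pocket floors. Do not tip any bottle over, and leave the small red-capped specimen cup standing where it is.

Things in the scene. Friction and masses are not known exactly. Their poses are not given: they have to be found in the camera images.
- carrier: grey reagent carrier fixed flat on the worktop, at any yaw: block 86 x 238 x 28 mm (x, y, z), dark rail round its foot, three equal round pockets in a row along its y axis. A low steel loop handle with black grip, centred 19 mm up, sticks out 25 mm from its +y end. Origin: centre of the block's underside, below the middle pocket; deck at z = 28 mm
- pocket_handle (a point): centre of the floor of the pocket next to the handle, 76 mm from the carrier's origin along its +y. Pocket: 68 mm across, 24 mm deep (floor 4 mm above the worktop), rim slightly chamfered; axes as the carrier's
- pocket_middle (a point): the same for the middle pocket, at the carrier's origin (floor 4 mm above the worktop)
- pocket_far (a point): the same for the pocket at the end without a handle, 76 mm from the carrier's origin along its -y
- sleeve_wide: blue plastic adapter sleeve with the wide bore: a plain upright tube open at both ends, outside 62 mm, bore 55 mm, 40 mm tall, about 50 g. Origin: centre of its underside, z along the tube. Seated on a pocket floor it stands 16 mm proud of the deck. Loose, stands on the worktop
- sleeve_narrow: green plastic adapter sleeve with the narrow bore: a plain upright tube open at both ends, outside 62 mm, bore 43 mm, 40 mm tall, about 70 g. Origin: centre of its underside, z along the tube. Seated on a pocket floor it stands 16 mm proud of the deck. Loose, stands on the worktop
- amber_bottle: amber-brown reagent bottle with a blue cap, 90 mm tall; round body 50 mm across up to 76 mm (rounding in at the shoulder), cap 32 mm across above; about 120 g. Its origin is the centre of its underside, z up the bottle. Loose, stands on the worktop.
- small_bottle: smallest reagent bottle, white with a green cap, 72 mm tall; round body 38 mm across up to 60 mm (rounding in at the shoulder), cap 24 mm across above; about 60 g. Its origin is the centre of its underside, z up the bottle. Loose, stands on the worktop.
- large_bottle: largest reagent bottle, white with a red cap, 115 mm tall; round body 58 mm across up to 97 mm (rounding in at the shoulder), cap 37 mm across above; about 210 g. Its origin is the centre of its underside, z up the bottle. Loose, stands on the worktop.
- specimen_cup: bystander: clear specimen cup with yellowish contents and a wide red screw cap, 67 mm tall, 54 mm across, its cap 60 mm; it is lighter than the bottles (45 g). It stands loose among the other things and is to stay there. Origin: centre of its underside

How it is judged:
At the end, for the whole second after the job is handed in: Blue sleeve and amber bottle in the handle pocket, green sleeve and small bottle in the middle one, large bottle in the far one: each within 10 mm of the pocket's centre, underside below z = 9 mm, within 0.15 rad of upright, at rest; specimen cup upright within 30 mm of its start (horizontal distance between each of sleeve_wide, amber_bottle and pocket_handle below 0.01 m and height (world z) of each of sleeve_wide, amber_bottle, sleeve_narrow, small_bottle, large_bottle below 0.009 m and angle between each of sleeve_wide, amber_bottle, sleeve_narrow, small_bottle, large_bottle, specimen_cup's own z axis and vertical below 0.15 rad and linear speed of each of sleeve_wide, amber_bottle, sleeve_narrow, small_bottle, large_bottle below 0.02 m/s and horizontal distance between each of sleeve_narrow, small_bottle and pocket_middle below 0.01 m and horizontal distance between large_bottle and pocket_far below 0.01 m and distance of specimen_cup from where it was at the start of the episode below 0.03 m); the robot touches nothing.
It fails at once if a reagent bottle is tipped over (angle between any of amber_bottle, small_bottle, large_bottle's own z axis and vertical above 0.8 rad).
It fails at once if the specimen cup is pushed away, lifted or knocked over (distance of specimen_cup from where it was at the start of the episode above 0.03 m or angle between specimen_cup's own z axis and vertical above 0.5 rad).
It also fails if it takes over 115 s, if anything falls off the work surface, if the arm or the gripper's body presses on something with over 40 N, if the wrist force passes 120 N, or if a joint passes its speed limit or range.

## Working session

There is one attempt and no reset: what is moved stays moved. The work goes in short steps, Python scripts to look and compute and a shell command to move; the robot and the scene stay as the last step left them, time stands still between calls to the robot, and variables do not carry over. Pictures are saved under pics/ and viewed, at most 14 in all, crops included, and the job is handed in when it is done.

```bash
mkdir -p pics; python3 - <<'E'
from cell import env
import cv2
for n in("side","top"):
    c=env.read_camera(n); cv2.imwrite(f"pics/{n}0.png",c["color"]); print(n,c["fx"],c["cx"],c["cy"],c["T"].round(3).tolist() if hasattr(c["T"],'round') else c["T"])
s=env.state(); print(env.tips_ahead,s)
E
```

```text
side 346.4799249702472 257.056542888842 192.71790362828918 [[0.977, -0.103, 0.188, 0.347], [-0.215, -0.466, 0.858, -0.741], [-0.001, -0.879, -0.477, 0.455], [0.0, 0.0, 0.0, 1.0]]
top 429.41276382991634 253.96383858974463 197.85449964895238 [[0.13, -0.972, 0.198, 0.298], [-0.991, -0.128, 0.022, 0.014], [0.004, -0.199, -0.98, 1.223], [0.0, 0.0, 0.0, 1.0]]
0.022 {'time_s': 0.1, 'joint_positions': array([ 1.26243566e+00,  3.51162592e-01,  1.65234910e+00,  8.14189937e-06,
        1.13910657e+00, -8.46369231e-02]), 'qvel': array([ 0.00044595, -0.00195104, -0.00141789,  0.00202639, -0.00050723,
        0.00071032]), 'effort': array([ 2.33858831e-03, -4.98027527e+01, -2.85703325e+01,  7.00743380e-02,
        2.39514647e-02, -1.00205168e-04]), 'ee_pos': array([0.12191978, 0.5359896 , 0.20637027]), 'tool_rot': array([-3.50674115e-01, -3.12175046e+00,  1.57764671e-03]), 'contact_force': array([-1.00169415, -0.45073756,  0.4401027 ]), 'wrist_torque': array([-0.01485698,  0.00790391,  0.07659517]), 'grasp_force': 0.0, 'width': 0.09288875328709077}
```

View pics/side0.png

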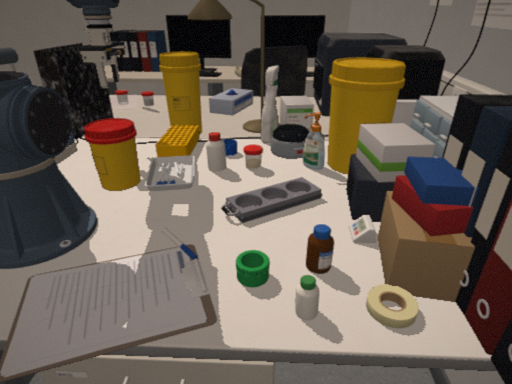

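View pics/top0.png

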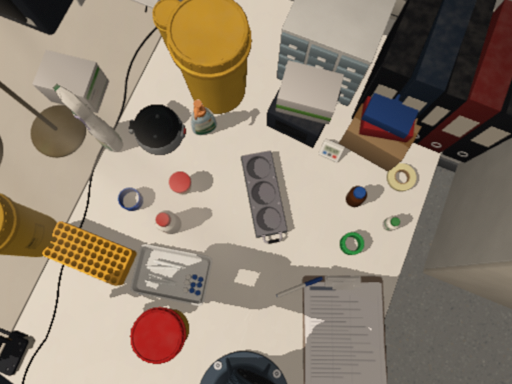

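The side view shows the carrier at about (273,198) with its handle at the left end (225,210). The green sleeve is at (253,268), amber bottle (320,250), small bottle (307,298), large bottle (216,152), blue sleeve (229,147) and cup (253,156). In the top view the carrier runs from (257,165) to (268,218) with the handle at (273,238). The blue sleeve is at (130,199), large bottle (165,220), cup (180,182), amber (356,196), small bottle (393,222) and green sleeve (352,243).

```bash
python3 - <<'E'
import cv2
t=cv2.imread("pics/top0.png");s=cv2.imread("pics/side0.png")
def crop(im,x,y,w,h,k,n):
    o=cv2.resize(im[y:y+h,x:x+w],None,fx=k,fy=k,interpolation=cv2.INTER_CUBIC)
    for i in range(0,w,20): cv2.putText(o,str(x+i),(i*k,8),0,.3,(255,0,255),1); cv2.line(o,(i*k,9),(i*k,14),(255,0,255),1)
    for j in range(0,h,20): cv2.putText(o,str(y+j),(0,j*k+4),0,.3,(255,0,255),1); cv2.line(o,(20,j*k),(25,j*k),(255,0,255),1)
    return o
import numpy as np
cv2.imwrite("pics/tc.png",np.vstack([crop(t,100,145,200,105,4,0),np.zeros((4,800,3),np.uint8),np.pad(crop(t,325,170,100,95,4,0)[:, :],((0,0),(0,400),(0,0)))])[:600] if 0 else crop(t,110,145,190,105,4,0))
cv2.imwrite("pics/tc2.png",crop(t,325,170,100,95,6,0))
cv2.imwrite("pics/sc.png",crop(s,185,125,150,95,5,0))
cv2.imwrite("pics/sc2.png",crop(s,225,220,120,100,6,0))
E
```

```text
(no output)
```

View pics/tc.png

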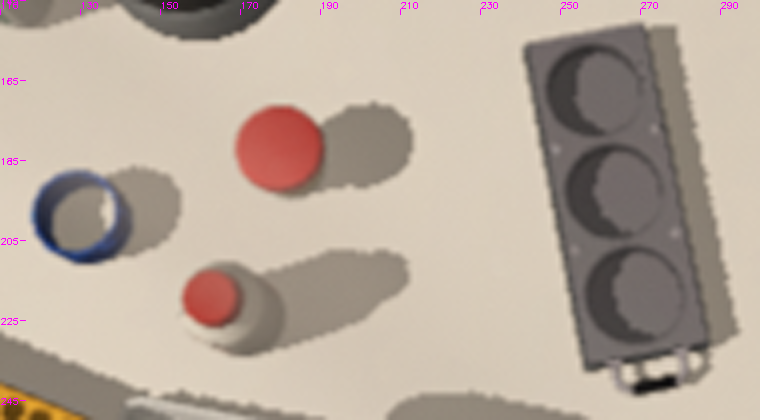

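View pics/tc2.png

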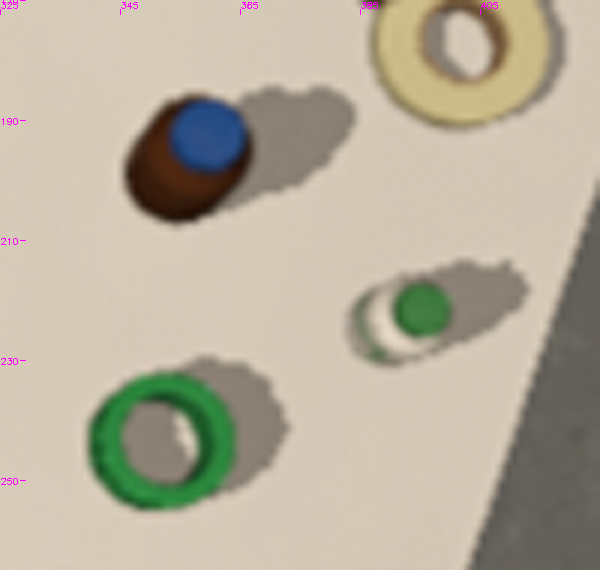

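View pics/sc.png

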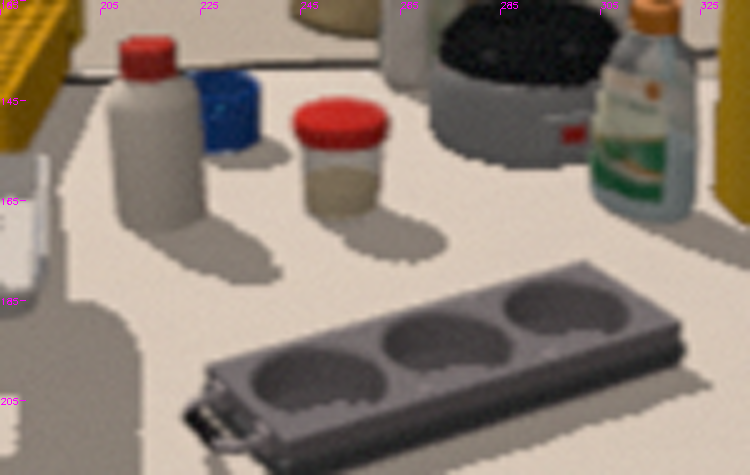

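View pics/sc2.png

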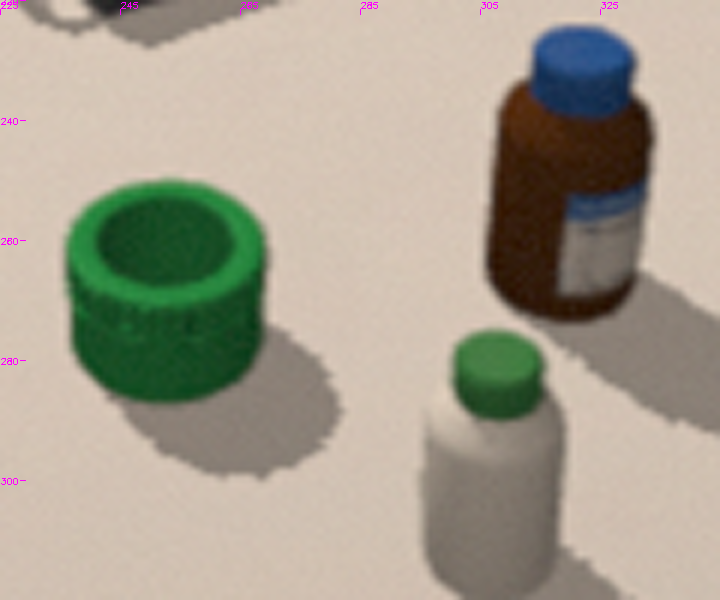

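The crops give these pixel positions:

| Feature | Top | Side |
|---|---|---|
| Blue rim | (129,198.5) | half hidden behind the large bottle |
| Cup cap | (180,182.2) | (253.2,147.4) |
| Large cap | (162.8,219.5) | (214.4,134) |
| Pocket, far | (258.7,167.5) | (298.4,186.4) |
| Pocket, middle | (263.5,192.8) | (274.6,193.6) |
| Pocket, handle | (268.8,218.8) | (248.8,200.8) |
| Amber cap | (359.8,192.3) | (322.3,228.3) |
| Small cap | (395.5,221.5) | (308.2,278.7) |
| Green rim | (352,243.3) | (252.7,260.5) |

```bash
cat > geo.py <<'E'
import numpy as np
from cell import env
def rays(name,px,c=None):
    c=c or env.read_camera(name); T=np.array(c["T"])
    d=T[:3,:3]@np.array([(px[0]-c["cx"])/c["fx"],(px[1]-c["cy"])/c["fy"],1]); return T[:3,3],d/np.linalg.norm(d)
def tri(pt,ps,ct,cs):
    a,b=rays("top",pt,ct),rays("side",ps,cs)
    A=sum(np.eye(3)-np.outer(d,d) for o,d in(a,b)); v=sum((np.eye(3)-np.outer(d,d))@o for o,d in(a,b))
    p=np.linalg.solve(A,v); return p,np.linalg.norm(np.cross(p-a[0],a[1]))*2e3
def atz(n,p,z,c):
    o,d=rays(n,p,c); return o+d*(z-o[2])/d[2]
E
python3 - <<'E'
from geo import *
ct,cs=env.read_camera("top"),env.read_camera("side")
D=dict(cup=((180,182.2),(253.2,147.4),.067),large=((162.8,219.5),(214.4,134),.115),far=((258.7,167.5),(298.4,186.4),.028),mid=((263.5,192.8),(274.6,193.6),.028),han=((268.8,218.8),(248.8,200.8),.028),amber=((359.8,192.3),(322.3,228.3),.09),small=((395.5,221.5),(308.2,278.7),.072),green=((352,243.3),(252.7,260.5),.04))
for k,(t,s,z) in D.items():
    p,e=tri(t,s,ct,cs); print(k,p.round(4),"gap%.1fmm"%e,"zwant",z,atz("top",t,z,ct)[:2].round(4),atz("side",s,z,cs)[:2].round(4),"r%.3f az%.0f"%(np.hypot(*p[:2]),np.degrees(np.arctan2(p[1],p[0]))))
print("blue",atz("top",(129,198.5),.04,ct))
for c in((525,46),(642,24),(708,346),(585,370)): print(atz("top",(110+c[0]/4,145+c[1]/4),.028,ct).round(4))
E
```

```text
cup [0.5502 0.248  0.0657] gap3.5mm zwant 0.067 [0.5481 0.2479] [0.5514 0.2454] r0.603 az24
large [0.4351 0.2669 0.1114] gap2.7mm zwant 0.115 [0.4333 0.2662] [0.4356 0.2566] r0.510 az32
far [0.6304 0.0381 0.0273] gap1.7mm zwant 0.028 [0.6293 0.0383] [0.6308 0.0371] r0.632 az3
mid [0.5584 0.0151 0.0262] gap1.7mm zwant 0.028 [0.5571 0.0152] [0.5584 0.012 ] r0.559 az2
han [ 0.4858 -0.0091  0.0273] gap1.7mm zwant 0.028 [ 0.4849 -0.009 ] [ 0.4865 -0.0101] r0.486 az-1
amber [ 0.5803 -0.2434  0.0878] gap1.1mm zwant 0.09 [ 0.5792 -0.2427] [ 0.5795 -0.2463] r0.629 az-23
small [ 0.5158 -0.3495  0.0717] gap0.4mm zwant 0.072 [ 0.5156 -0.3494] [ 0.5159 -0.3499] r0.623 az-34
green [ 0.4466 -0.2453  0.0366] gap1.6mm zwant 0.04 [ 0.4453 -0.2444] [ 0.4465 -0.2493] r0.509 az-29
blue [0.48879154 0.38742322 0.04      ]
[0.6554 0.0926 0.028 ]
[0.683  0.0107 0.028 ]
[ 0.4559 -0.0639  0.028 ]
[0.428  0.0192 0.028 ]
```

Triangulated heights agree with the sizes given, and the pocket spacing comes out at 152 mm. The row direction is 18.1°, so I'll close across it (az 108°). Blue sleeve first.

```bash
python3 -m handwheel '[{"z":3,"wz":7.7},{"x":5,"y":-2,"wz":7.7},{"x":5,"y":-2,"wz":7.7},{"x":5,"y":-2,"wz":7.7},{"x":5,"y":-2}]' 0 20
python3 -m handwheel '[{"x":5,"y":-2},{"x":5,"y":-2},{"x":5,"y":-2},{"x":1.8,"y":-0.9},{"z":-5}]'
python3 - <<'E'
from geo import *
from scipy.spatial.transform import Rotation as R
ct=env.read_camera("top")
for p in((268,118),(300,143),(322,144),(40,225)): print(atz("top",p,0,ct).round(3),atz("top",p,.1,ct).round(3))
s=env.state();print(s["ee_pos"],s["time_s"],R.from_rotvec(s["tool_rot"]).as_matrix().round(3),s["joint_positions"].round(2))
E
```

```text
[0.794 0.031 0.   ] [0.754 0.029 0.1  ]
[ 0.728 -0.074  0.   ] [ 0.693 -0.067  0.1  ]
[ 0.734 -0.139  0.   ] [ 0.698 -0.127  0.1  ]
[0.386 0.638 0.   ] [0.379 0.587 0.1  ]
[0.12200431 0.53613323 0.20660462] 0.25 [[-0.975  0.222 -0.   ]
 [ 0.222  0.975 -0.   ]
 [ 0.    -0.001 -1.   ]] [ 1.26  0.35  1.65  0.    1.14 -0.08]invalid input
invalid input
```

```bash
python3 -m handwheel '[{"x":0,"y":0,"z":3,"wx":0,"wy":0,"wz":7.7}]' 0 20; python3 -m handwheel '[{"z":1}]'; python3 -m handwheel --help
```

```text
time_s: 0.35
ee_pos: [0.1215, 0.5346, 0.2339]
tool_rot: [-0.139, -3.137, 0.01]
contact_force: [-0.5, -0.4, -0.3]
width: 0.093
grasp_force: 0.0invalid input
invalid input: not JSON, or not a number
```

```bash
python3 -m handwheel '[{"x":4.6,"y":-1.8,"z":0,"wx":0,"wy":0,"wz":7.7},{"x":4.6,"y":-1.9,"z":0,"wx":0,"wy":0,"wz":7.7},{"x":4.6,"y":-1.8,"z":0,"wx":0,"wy":0,"wz":7.8},{"x":4.6,"y":-1.9,"z":0,"wx":0,"wy":0,"wz":0},{"x":4.6,"y":-1.8,"z":0,"wx":0,"wy":0,"wz":0}]' 0 20
python3 -m handwheel '[{"x":4.6,"y":-1.9,"z":0,"wx":0,"wy":0,"wz":0},{"x":4.6,"y":-1.9,"z":0,"wx":0,"wy":0,"wz":0},{"x":4.6,"y":-1.9,"z":0,"wx":0,"wy":0,"wz":0},{"x":0,"y":0,"z":-5,"wx":0,"wy":0,"wz":0},{"x":0,"y":0,"z":-4,"wx":0,"wy":0,"wz":0}]'
python3 -m handwheel '[{"x":0,"y":0,"z":0,"wx":0,"wy":0,"wz":0}]'
python3 - <<'E'
from geo import *
s=env.state();print(s["ee_pos"],s["tool_rot"],s["joint_positions"].round(2))
E
```

```text
time_s: 0.85
ee_pos: [0.3502, 0.4447, 0.2369]
tool_rot: [-0.478, 3.105, 0.0]
contact_force: [0.2, 1.1, -0.2]
width: 0.093
grasp_force: 0.0
time_s: 1.35
ee_pos: [0.4877, 0.3878, 0.1451]
tool_rot: [-0.474, 3.105, 0.0]
contact_force: [0.1, 1.1, -0.1]
width: 0.093
grasp_force: 0.0
time_s: 1.45
ee_pos: [0.4844, 0.3869, 0.1416]
tool_rot: [0.475, -3.097, 0.006]
contact_force: [-0.2, 0.1, 0.4]
width: 0.0933
grasp_force: 0.0
[0.48436242 0.38685257 0.1416388 ] [ 0.47499282 -3.09688542  0.00629943] [ 0.6   0.55  1.51  0.    1.09 -1.28]
```

```bash
python3 -m handwheel '[{"x":0.5,"y":0,"z":-2,"wx":0,"wy":0,"wz":0},{"x":0,"y":0,"z":0,"wx":0,"wy":0,"wz":0}]'
python3 - <<'E'
from geo import *
import cv2
s=env.state();print(s["ee_pos"],s["tool_rot"])
t=env.read_camera("top")["color"];s=env.read_camera("side")["color"]
o=np.hstack([cv2.resize(t[150:270,80:180],(480,576)),cv2.resize(s[90:210,180:246],(317,576))]);cv2.imwrite("pics/a1.png",o)
E
```

```text
time_s: 1.65
ee_pos: [0.4914, 0.3888, 0.1268]
tool_rot: [0.478, -3.104, 0.001]
contact_force: [-0.2, 0.1, 0.3]
width: 0.0926
grasp_force: 0.0
[0.49143946 0.38882126 0.12680981] [ 4.77564384e-01 -3.10389412e+00  9.64680105e-04]
```

View pics/a1.png

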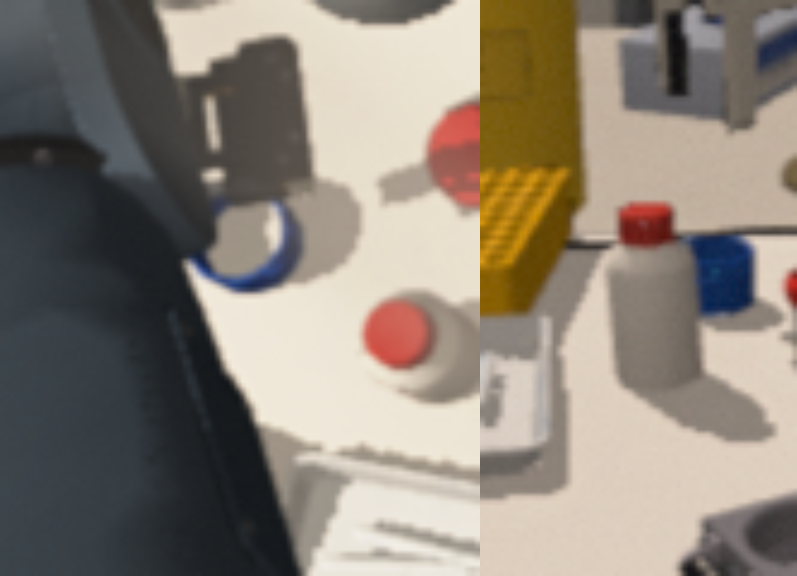

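The side view shows the two fingers above the blue sleeve, at about side pixel (228,110). The top view has the sleeve partly under the arm and the cup untouched. Descend and grip.

```bash
python3 -m handwheel '[{"x":0,"y":0,"z":-3,"wx":0,"wy":0,"wz":0},{"x":0,"y":0,"z":-3,"wx":0,"wy":0,"wz":0},{"x":0,"y":0,"z":-1.6,"wx":0,"wy":0,"wz":0},{"x":0,"y":0,"z":0,"wx":0,"wy":0,"wz":0}]'
python3 -m handwheel '[{"x":0,"y":0,"z":0,"wx":0,"wy":0,"wz":0},{"x":0,"y":0,"z":0,"wx":0,"wy":0,"wz":0},{"x":0,"y":0,"z":0,"wx":0,"wy":0,"wz":0},{"x":0,"y":0,"z":0,"wx":0,"wy":0,"wz":0},{"x":0,"y":0,"z":0,"wx":0,"wy":0,"wz":0}]' 0.6 15
```

```text
time_s: 2.15
ee_pos: [0.491, 0.3886, 0.0502]
tool_rot: [0.478, -3.103, 0.001]
contact_force: [-0.1, -0.6, 0.4]
width: 0.093
grasp_force: 0.0
time_s: 2.65
ee_pos: [0.4917, 0.3889, 0.0513]
tool_rot: [-0.477, 3.105, 0.0]
contact_force: [0.3, -0.6, 0.2]
width: 0.0575
grasp_force: 0.0
```

```bash
python3 -m handwheel '[{"x":0,"y":0,"z":0,"wx":0,"wy":0,"wz":0}]'
python3 - <<'E'
from geo import *
import cv2
t=env.read_camera("top")["color"];s=env.read_camera("side")["color"]
o=np.hstack([cv2.resize(t[150:250,80:180],(500,500)),cv2.resize(s[120:180,200:236],(300,500))]);cv2.imwrite("pics/a2.png",o)
E
```

```text
time_s: 2.75
ee_pos: [0.4916, 0.3889, 0.051]
tool_rot: [-0.477, 3.105, 0.0]
contact_force: [-0.3, 0.8, -0.4]
width: 0.0499
grasp_force: 0.0
```

View pics/a2.png

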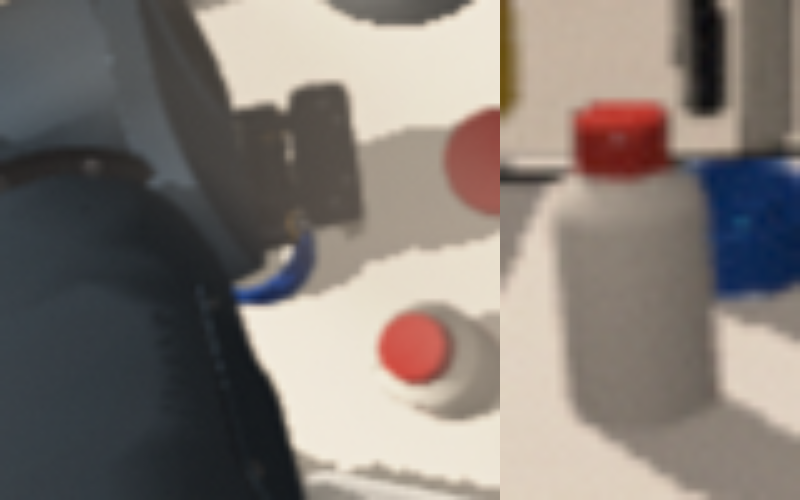

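The fingers closed to 50 mm without contact. In the side view the fingertips are around (226,133), above or behind the sleeve's rim (233,140). I'll check the projections.

```bash
cat >> geo.py <<'E'
def proj(n,P,c=None):
    c=c or env.read_camera(n); T=np.array(c["T"]); q=T[:3,:3].T@(np.array(P)-T[:3,3]); return (q[:2]/q[2]*c["fx"]+[c["cx"],c["cy"]]).round(1)
E
python3 - <<'E'
from geo import *
import cv2
from scipy.spatial.transform import Rotation as R
c={n:env.read_camera(n) for n in("top","side")}
s=env.state();p=s["ee_pos"];M=R.from_rotvec(s["tool_rot"]).as_matrix();print(p,M.round(2).tolist(),s["width"])
for k in(1,-1):
  for h in (.022,-.06):
    P=p+M@[0,k*(s["width"]/2),h]; print(k,h,P.round(3),*[proj(n,P,c[n]) for n in c])
for q in((.4888,.3874,.04),(.4888,.3874,0),(.4888+.031,.3874,.04),(.4888,.3874-.031,.04)): print("sleeve",q,*[proj(n,q,c[n]) for n in c])
E
```

```text
[0.4915682  0.38882361 0.05079339] [[-0.95, -0.3, -0.0], [-0.3, 0.95, -0.0], [0.0, -0.0, -1.0]] 0.03822591915195395
1 0.022 [0.486 0.407 0.029] [123.1 199.4] [225.5 142.8]
1 -0.06 [0.486 0.407 0.111] [114.  193.3] [224.4 119.9]
-1 0.022 [0.497 0.371 0.029] [136.5 197.1] [230.3 146.2]
-1 -0.06 [0.497 0.371 0.111] [128.4 190.9] [229.4 122.9]
sleeve (0.4888, 0.3874, 0.04) [129.  198.5] [227.  141.6]
sleeve (0.4888, 0.3874, 0) [132.9 201.2] [227.5 152.5]
sleeve (0.5198, 0.3874, 0.04) [131.1 187.8] [235.9 140.9]
sleeve (0.4888, 0.35640000000000005, 0.04) [139.9 199.9] [228.3 144.7]
```

```bash
python3 -m handwheel '[{"x":0,"y":0,"z":0,"wx":0,"wy":0,"wz":0},{"x":0,"y":0,"z":0,"wx":0,"wy":0,"wz":0},{"x":0,"y":0,"z":0,"wx":0,"wy":0,"wz":0},{"x":0,"y":0,"z":0,"wx":0,"wy":0,"wz":0},{"x":0,"y":0,"z":0,"wx":0,"wy":0,"wz":0}]' 0 
python3 - <<'E'
from geo import *
import cv2
from scipy.spatial.transform import Rotation as R
c={n:env.read_camera(n) for n in("top","side")}
s=env.state();p=s["ee_pos"];M=R.from_rotvec(s["tool_rot"]).as_matrix();print(s["width"])
k=7
a=c["side"]["color"][75:160,200:260];a=cv2.resize(a,None,fx=k,fy=k,interpolation=cv2.INTER_CUBIC)
k2=5
b=c["top"]["color"][130:249,100:176];b=cv2.resize(b,None,fx=k2,fy=k2,interpolation=cv2.INTER_CUBIC)
for sg in(1,-1):
    P=p+M@[0,sg*s["width"]/2,.022]
    u=(proj("side",P,c["side"])-[200,75])*k;v=(proj("top",P,c["top"])-[100,130])*k2
    cv2.drawMarker(a,tuple(int(i) for i in u),(0,255,0),0,12,1);cv2.drawMarker(b,tuple(int(i) for i in v),(0,255,0),0,12,1)
cv2.imwrite("pics/a3.png",np.hstack([a,b]) if a.shape[0]==b.shape[0] else print(a.shape,b.shape))
E
```

```text
time_s: 3.45
ee_pos: [0.4916, 0.3888, 0.0508]
tool_rot: [0.477, -3.105, -0.0]
contact_force: [-0.5, -1.2, 0.3]
width: 0.0731
grasp_force: 0.0
0.0813354237020435
```

View pics/a3.png

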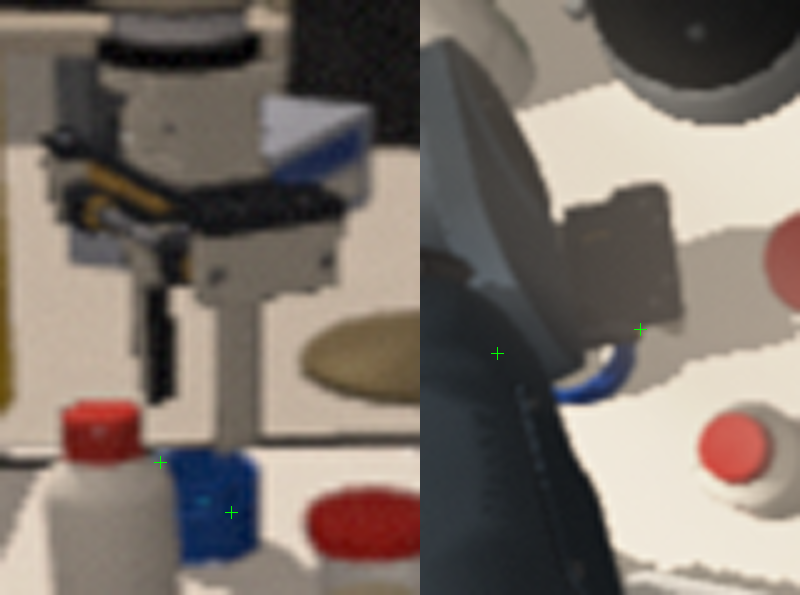

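The picture shows both tips about 9 px above where the reported pose puts them: side (223,132) and (234,139), against expected (223,141) and (233,148). That matches the miss. The fingers are really about 33 mm higher than reported, and the columns agree. I'll lower in small steps and watch the force.

```bash
python3 -m handwheel '[{"x":0,"y":0,"z":-1,"wx":0,"wy":0,"wz":0},{"x":0,"y":0,"z":-1,"wx":0,"wy":0,"wz":0},{"x":0,"y":0,"z":0,"wx":0,"wy":0,"wz":0}]' 0 
python3 -m handwheel '[{"x":0,"y":0,"z":-0.6,"wx":0,"wy":0,"wz":0},{"x":0,"y":0,"z":-0.5,"wx":0,"wy":0,"wz":0},{"x":0,"y":0,"z":0,"wx":0,"wy":0,"wz":0}]'
python3 -m handwheel '[{"x":0,"y":0,"z":0,"wx":0,"wy":0,"wz":0},{"x":0,"y":0,"z":0,"wx":0,"wy":0,"wz":0},{"x":0,"y":0,"z":0,"wx":0,"wy":0,"wz":0},{"x":0,"y":0,"z":0,"wx":0,"wy":0,"wz":0},{"x":0,"y":0,"z":0,"wx":0,"wy":0,"wz":0}]' 0.6 15
```

```text
time_s: 3.85
ee_pos: [0.4906, 0.3882, 0.0288]
tool_rot: [0.477, -3.102, 0.002]
contact_force: [-0.3, 0.5, -0.0]
width: 0.093
grasp_force: 0.0
time_s: 4.15
ee_pos: [0.4912, 0.3886, 0.019]
tool_rot: [0.477, -3.104, 0.001]
contact_force: [-0.1, 0.9, -0.3]
width: 0.0929
grasp_force: 0.0
time_s: 4.65
ee_pos: [0.4916, 0.3889, 0.02]
tool_rot: [-0.478, 3.105, 0.0]
contact_force: [-0.5, -1.2, 1.2]
width: 0.0619
grasp_force: 15.0
```

Gripped at 62 mm, as it should be. Lift and carry to the handle pocket, stopping above it.

```bash
python3 -m handwheel '[{"x":0,"y":0,"z":4,"wx":0,"wy":0,"wz":0},{"x":0,"y":0,"z":5,"wx":0,"wy":0,"wz":0},{"x":0,"y":0,"z":5,"wx":0,"wy":0,"wz":0},{"x":0,"y":-4,"z":0,"wx":0,"wy":0,"wz":0},{"x":0,"y":-5,"z":0,"wx":0,"wy":0,"wz":0}]' 
python3 -m handwheel '[{"x":0,"y":-5,"z":0,"wx":0,"wy":0,"wz":0},{"x":0,"y":-5,"z":0,"wx":0,"wy":0,"wz":0},{"x":0,"y":-5,"z":0,"wx":0,"wy":0,"wz":0},{"x":0,"y":-5,"z":0,"wx":0,"wy":0,"wz":0},{"x":-0.4,"y":-5,"z":0,"wx":0,"wy":0,"wz":0}]'
python3 -m handwheel '[{"x":0,"y":-4,"z":-3,"wx":0,"wy":0,"wz":0},{"x":0,"y":-1.8,"z":-4,"wx":0,"wy":0,"wz":0},{"x":0,"y":0,"z":0,"wx":0,"wy":0,"wz":0},{"x":0,"y":0,"z":0,"wx":0,"wy":0,"wz":0}]'
```

```text
time_s: 5.15
ee_pos: [0.4919, 0.2991, 0.1613]
tool_rot: [-0.481, 3.101, 0.002]
contact_force: [1.0, -1.5, -0.5]
width: 0.062
grasp_force: 15.0
time_s: 5.65
ee_pos: [0.4875, 0.0471, 0.1601]
tool_rot: [-0.478, 3.104, -0.0]
contact_force: [0.5, 0.3, -0.4]
width: 0.0619
grasp_force: 15.0
time_s: 6.05
ee_pos: [0.4875, -0.0088, 0.0901]
tool_rot: [0.476, -3.104, -0.001]
contact_force: [0.4, 1.3, -0.6]
width: 0.0623
grasp_force: 15.0
```

```bash
python3 -m handwheel '[{"x":0,"y":0,"z":-2.5,"wx":0,"wy":0,"wz":0},{"x":0,"y":0,"z":-0.5,"wx":0,"wy":0,"wz":0},{"x":0,"y":0,"z":0,"wx":0,"wy":0,"wz":0}]'
cat >> geo.py <<'E'
import cv2
def cyl(n,x,y,z0,r,h,c):
    a=np.linspace(0,2*np.pi,73); q=np.array([proj(n,(x+r*np.cos(t),y+r*np.sin(t),z),c) for t in a for z in(z0,z0+h)]); return q.min(0),q.max(0)
def blob(n,lo,hi,box,c):
    x0,y0,x1,y1=box; m=cv2.inRange(cv2.cvtColor(c["color"][y0:y1,x0:x1],cv2.COLOR_BGR2HSV),lo,hi)
    k,l,st,_=cv2.connectedComponentsWithStats(m); i=1+np.argmax(st[1:,4]); x,y,w,h,a=st[i]; return (x+x0,y+y0),(x+w+x0,y+h+y0),a
E
python3 - <<'E'
from geo import *
s=env.state();p=s["ee_pos"];print(p)
c={n:env.read_camera(n) for n in("top","side")}
for n,b in(("side",(215,130,290,220)),("top",(235,180,310,250))):
    print(n,blob(n,(100,120,40),(130,255,255),b,c[n]),cyl(n,p[0]-.002,p[1]-.0006,p[2]-.02,.031,.04,c[n]))
E
```

```text
time_s: 6.35
ee_pos: [0.4879, -0.0081, 0.0606]
tool_rot: [-0.479, 3.105, -0.0]
contact_force: [0.4, 0.6, 0.0]
width: 0.0619
grasp_force: 15.0
[ 0.48787571 -0.00812716  0.06060268]
side ((np.int32(237), np.int32(177)), (np.int32(262), np.int32(202)), np.int32(425)) (array([235.3, 176. ]), array([261.1, 202.4]))Traceback (most recent call last):
  File "<stdin>", line 5, in <module>
  File "geo.py", line 19, in blob
    k,l,st,_=cv2.connectedComponentsWithStats(m); i=1+np.argmax(st[1:,4]); x,y,w,h,a=st[i]; return (x+x0,y+y0),(x+w+x0,y+h+y0),a
                                                      ~~~~~~~~~^^^^^^^^^^
    return _wrapfunc(a, 'argmax', axis=axis, out=out, **kwds)
    return bound(*args, **kwds)
ValueError: attempt to get argmax of an empty sequence
```

```bash
python3 -m handwheel '[{"x":-0.1,"y":0,"z":-1,"wx":0,"wy":0,"wz":0},{"x":0,"y":0,"z":-0.5,"wx":0,"wy":0,"wz":0},{"x":0,"y":0,"z":-0.5,"wx":0,"wy":0,"wz":0},{"x":0,"y":0,"z":0,"wx":0,"wy":0,"wz":0}]'
python3 -m handwheel '[{"x":0,"y":0,"z":-0.7,"wx":0,"wy":0,"wz":0},{"x":0,"y":0,"z":0,"wx":0,"wy":0,"wz":0}]'
```

```text
time_s: 6.85
ee_pos: [0.4862, -0.009, 0.0391]
tool_rot: [0.477, -3.104, -0.0]
contact_force: [-0.3, 0.7, -1.0]
width: 0.0617
grasp_force: 15.0
time_s: 7.05
ee_pos: [0.4862, -0.009, 0.0321]
tool_rot: [0.477, -3.104, -0.0]
contact_force: [0.6, 0.5, -0.5]
width: 0.0624
grasp_force: 15.0
```

```bash
python3 -m handwheel '[{"x":0,"y":0,"z":-0.5,"wx":0,"wy":0,"wz":0},{"x":0,"y":0,"z":-0.3,"wx":0,"wy":0,"wz":0},{"x":0,"y":0,"z":0,"wx":0,"wy":0,"wz":0}]'
python3 -m handwheel '[{"x":0,"y":0,"z":0,"wx":0,"wy":0,"wz":0},{"x":0,"y":0,"z":0,"wx":0,"wy":0,"wz":0},{"x":0,"y":0,"z":0,"wx":0,"wy":0,"wz":0}]' 0.08
python3 - <<'E'
from geo import *
c=env.read_camera("side")
print(blob("side",(100,120,40),(130,255,255),(215,130,290,220),c),cyl("side",.4858,-.009,.004,.031,.04,c))
E
```

```text
time_s: 7.35
ee_pos: [0.4863, -0.009, 0.0244]
tool_rot: [0.477, -3.104, -0.0]
contact_force: [-0.0, 0.2, -0.2]
width: 0.062
grasp_force: 15.0
time_s: 7.65
ee_pos: [0.4867, -0.009, 0.025]
tool_rot: [-0.477, 3.105, -0.0]
contact_force: [-0.1, 0.2, -0.2]
width: 0.0817
grasp_force: 0.0
((np.int32(236), np.int32(191)), (np.int32(254), np.int32(208)), np.int32(270)) (array([235.7, 189.1]), array([261. , 215.5]))
```

```bash
python3 -m handwheel '[{"x":0,"y":0,"z":4,"wx":0,"wy":0,"wz":0},{"x":0,"y":0,"z":5,"wx":0,"wy":0,"wz":0},{"x":-0.5,"y":-3,"z":3,"wx":0,"wy":0,"wz":0},{"x":-0.8,"y":-5,"z":0,"wx":0,"wy":0,"wz":0},{"x":-0.8,"y":-5,"z":0,"wx":0,"wy":0,"wz":0}]' 0 
python3 -m handwheel '[{"x":-0.8,"y":-5,"z":0,"wx":0,"wy":0,"wz":0},{"x":-0.8,"y":-4,"z":0,"wx":0,"wy":0,"wz":0},{"x":-0.3,"y":-1.6,"z":-3,"wx":0,"wy":0,"wz":0},{"x":0,"y":0,"z":-2,"wx":0,"wy":0,"wz":0},{"x":0,"y":0,"z":0,"wx":0,"wy":0,"wz":0}]'
```

```text
time_s: 8.2
ee_pos: [0.466, -0.139, 0.1462]
tool_rot: [-0.48, 3.102, -0.002]
contact_force: [1.2, 0.0, -0.7]
width: 0.0929
grasp_force: 0.0
time_s: 8.7
ee_pos: [0.4454, -0.2428, 0.0928]
tool_rot: [0.475, -3.102, -0.005]
contact_force: [0.1, 0.3, 0.2]
width: 0.0927
grasp_force: 0.0
```

```bash
python3 -m handwheel '[{"x":0,"y":0,"z":-3,"wx":0,"wy":0,"wz":0},{"x":0,"y":0,"z":-2,"wx":0,"wy":0,"wz":0},{"x":0,"y":0,"z":0,"wx":0,"wy":0,"wz":0},{"x":0,"y":0,"z":0,"wx":0,"wy":0,"wz":0}]'
```

```text
time_s: 9.1
ee_pos: [0.4475, -0.2431, 0.046]
tool_rot: [-0.478, 3.104, -0.001]
contact_force: [0.1, -0.1, 0.2]
width: 0.0931
grasp_force: 0.0
```

```bash
python3 -m handwheel '[{"x":-0.1,"y":-0.1,"z":-1.5,"wx":0,"wy":0,"wz":0},{"x":0,"y":0,"z":-1.1,"wx":0,"wy":0,"wz":0},{"x":0,"y":0,"z":0,"wx":0,"wy":0,"wz":0}]'
python3 -m handwheel '[{"x":0,"y":0,"z":0,"wx":0,"wy":0,"wz":0},{"x":0,"y":0,"z":0,"wx":0,"wy":0,"wz":0},{"x":0,"y":0,"z":0,"wx":0,"wy":0,"wz":0},{"x":0,"y":0,"z":0,"wx":0,"wy":0,"wz":0},{"x":0,"y":0,"z":0,"wx":0,"wy":0,"wz":0}]' 0.6 15
```

```text
time_s: 9.4
ee_pos: [0.4457, -0.2439, 0.0187]
tool_rot: [0.478, -3.104, -0.001]
contact_force: [0.5, 1.0, -0.1]
width: 0.0928
grasp_force: 0.0
time_s: 9.9
ee_pos: [0.446, -0.2442, 0.0191]
tool_rot: [-0.477, 3.105, -0.0]
contact_force: [0.5, -0.7, 3.1]
width: 0.0623
grasp_force: 15.0
```

```bash
python3 -m handwheel '[{"x":0,"y":0,"z":4,"wx":0,"wy":0,"wz":0},{"x":0,"y":0,"z":5,"wx":0,"wy":0,"wz":0},{"x":1,"y":3,"z":2,"wx":0,"wy":0,"wz":0},{"x":2,"y":4.5,"z":0,"wx":0,"wy":0,"wz":0},{"x":2,"y":4.5,"z":0,"wx":0,"wy":0,"wz":0}]' 
python3 -m handwheel '[{"x":2,"y":4.5,"z":0,"wx":0,"wy":0,"wz":0},{"x":2,"y":4.5,"z":0,"wx":0,"wy":0,"wz":0},{"x":2,"y":4,"z":0,"wx":0,"wy":0,"wz":0},{"x":0.2,"y":0.9,"z":-3,"wx":0,"wy":0,"wz":0},{"x":0,"y":0,"z":-3,"wx":0,"wy":0,"wz":0}]'
python3 -m handwheel '[{"x":0,"y":0,"z":0,"wx":0,"wy":0,"wz":0},{"x":0,"y":0,"z":0,"wx":0,"wy":0,"wz":0}]'
python3 - <<'E'
from geo import *
c=env.read_camera("side"); p=env.state()["ee_pos"]
print(p,blob("side",(50,100,30),(85,255,255),(230,120,330,230),c),cyl("side",p[0],p[1],p[2]-.0191,.031,.04,c))
E
```

```text
time_s: 10.4
ee_pos: [0.4965, -0.1231, 0.1298]
tool_rot: [-0.475, 3.104, -0.001]
contact_force: [0.7, 0.5, -0.3]
width: 0.062
grasp_force: 15.0
time_s: 10.9
ee_pos: [0.5587, 0.0168, 0.0684]
tool_rot: [-0.481, 3.103, -0.0]
contact_force: [0.0, -0.5, -1.4]
width: 0.0624
grasp_force: 15.0
time_s: 11.1
ee_pos: [0.5579, 0.0147, 0.0693]
tool_rot: [0.477, -3.104, -0.0]
contact_force: [-0.7, -0.2, 0.1]
width: 0.0622
grasp_force: 15.0
[0.55843632 0.01454233 0.07004349] ((np.int32(263), np.int32(167)), (np.int32(287), np.int32(192)), np.int32(409)) (array([262.4, 165.8]), array([287.4, 191. ]))
```

```bash
python3 -m handwheel '[{"x":0,"y":0,"z":-2,"wx":0,"wy":0,"wz":0},{"x":0,"y":0,"z":-0.8,"wx":0,"wy":0,"wz":0},{"x":0,"y":0,"z":-0.8,"wx":0,"wy":0,"wz":0},{"x":0,"y":0,"z":0,"wx":0,"wy":0,"wz":0}]'
python3 -m handwheel '[{"x":0,"y":0,"z":-0.6,"wx":0,"wy":0,"wz":0},{"x":0,"y":0,"z":-0.4,"wx":0,"wy":0,"wz":0},{"x":0,"y":0,"z":0,"wx":0,"wy":0,"wz":0}]'
```

```text
time_s: 11.55
ee_pos: [0.5577, 0.0147, 0.0327]
tool_rot: [0.477, -3.105, -0.0]
contact_force: [-0.4, 0.1, 0.1]
width: 0.0623
grasp_force: 15.0
time_s: 11.85
ee_pos: [0.558, 0.0149, 0.0227]
tool_rot: [-0.477, 3.105, 0.0]
contact_force: [-0.6, 0.1, -0.4]
width: 0.0624
grasp_force: 15.0
```

```bash
python3 -m handwheel '[{"x":0,"y":0,"z":0,"wx":0,"wy":0,"wz":0},{"x":0,"y":0,"z":0,"wx":0,"wy":0,"wz":0},{"x":0,"y":0,"z":0,"wx":0,"wy":0,"wz":0}]' 0.08
python3 -m handwheel '[{"x":0,"y":0,"z":4,"wx":0,"wy":0,"wz":0},{"x":0,"y":0,"z":5,"wx":0,"wy":0,"wz":0},{"x":0,"y":0,"z":5,"wx":0,"wy":0,"wz":0},{"x":0,"y":0,"z":0,"wx":0,"wy":0,"wz":0}]' 0
python3 - <<'E'
from geo import *
c={n:env.read_camera(n) for n in("top","side")}; k={n:c[n] for n in c}
for xy in((.435,.266),(.435,.260)):
  for n in c:
    print(xy,n,"body",cyl(n,*xy,0,.029,.08,c[n]),"captop",cyl(n,*xy,.115,.0185,0,c[n]))
print(blob("side",(0,120,60),(8,255,255),(200,125,230,160),c["side"]),blob("top",(0,120,60),(8,255,255),(150,205,180,240),c["top"]))
print("blue",blob("side",(100,120,40),(130,255,255),(215,130,290,230),c["side"]),cyl("side",.4862,-.009,.004,.031,.04,c["side"]))
print("green",blob("side",(50,100,30),(85,255,255),(240,120,330,220),c["side"]),cyl("side",.558,.0149,.004,.031,.04,c["side"]))
E
```

```text
time_s: 12.15
ee_pos: [0.5579, 0.0149, 0.023]
tool_rot: [-0.477, 3.105, -0.0]
contact_force: [0.1, -0.6, -0.2]
width: 0.0815
grasp_force: 0.0
time_s: 12.55
ee_pos: [0.561, 0.0148, 0.1694]
tool_rot: [-0.476, 3.095, -0.004]
contact_force: [0.5, -1.2, -1.0]
width: 0.0927
grasp_force: 0.0
(0.435, 0.266) top body (array([154.8, 210.2]), array([181.2, 235. ])) captop (array([155.9, 211.9]), array([170.1, 225.9]))
(0.435, 0.266) side body (array([205. , 140.7]), array([225.2, 171.7])) captop (array([207.7, 131. ]), array([220., 135.]))
(0.435, 0.26) top body (array([157. , 210.5]), array([183.3, 235.3])) captop (array([158.1, 212.2]), array([172.4, 226.2]))
(0.435, 0.26) side body (array([205.2, 141.4]), array([225.5, 172.6])) captop (array([207.9, 131.7]), array([220.3, 135.7]))
((np.int32(209), np.int32(132)), (np.int32(221), np.int32(141)), np.int32(92)) ((np.int32(156), np.int32(213)), (np.int32(169), np.int32(227)), np.int32(135))
blue ((np.int32(236), np.int32(191)), (np.int32(261), np.int32(208)), np.int32(364)) (array([235.9, 189. ]), array([261.1, 215.5]))
green ((np.int32(262), np.int32(184)), (np.int32(287), np.int32(200)), np.int32(339)) (array([262.1, 182.1]), array([286.5, 207.3]))
```

Both sleeves are seated. Next is the large bottle, turning the gripper about 26° so its body stays clear of the box beyond the far pocket.

```bash
python3 -m handwheel '[{"x":-2,"y":4,"z":0,"wx":0,"wy":0,"wz":-6.5},{"x":-2,"y":4,"z":0,"wx":0,"wy":0,"wz":-6.5},{"x":-2,"y":4,"z":0,"wx":0,"wy":0,"wz":-6.5},{"x":-2,"y":4,"z":0,"wx":0,"wy":0,"wz":-6.5},{"x":-2,"y":4,"z":0,"wx":0,"wy":0,"wz":0}]' 0
python3 -m handwheel '[{"x":-2,"y":4,"z":0,"wx":0,"wy":0,"wz":0},{"x":-0.4,"y":1.1,"z":0,"wx":0,"wy":0,"wz":0},{"x":0,"y":0,"z":-2,"wx":0,"wy":0,"wz":0},{"x":0,"y":0,"z":0,"wx":0,"wy":0,"wz":0},{"x":0,"y":0,"z":0,"wx":0,"wy":0,"wz":0}]'
```

```text
time_s: 13.15
ee_pos: [0.456, 0.216, 0.1611]
tool_rot: [-0.24, -3.13, 0.002]
contact_force: [1.1, 0.0, -0.1]
width: 0.093
grasp_force: 0.0
time_s: 13.65
ee_pos: [0.4337, 0.2651, 0.1421]
tool_rot: [-0.234, -3.131, 0.002]
contact_force: [-0.3, 0.3, 0.5]
width: 0.093
grasp_force: 0.0
```

```bash
python3 -m handwheel '[{"x":0.1,"y":0,"z":-3,"wx":0,"wy":0,"wz":0},{"x":0,"y":0,"z":-3,"wx":0,"wy":0,"wz":0},{"x":0,"y":0,"z":-2,"wx":0,"wy":0,"wz":0},{"x":0,"y":0,"z":-1.8,"wx":0,"wy":0,"wz":0},{"x":0,"y":0,"z":0,"wx":0,"wy":0,"wz":0}]'
python3 -m handwheel '[{"x":0,"y":0,"z":0,"wx":0,"wy":0,"wz":0},{"x":0,"y":0,"z":0,"wx":0,"wy":0,"wz":0},{"x":0,"y":0,"z":0,"wx":0,"wy":0,"wz":0},{"x":0,"y":0,"z":0,"wx":0,"wy":0,"wz":0},{"x":0,"y":0,"z":0,"wx":0,"wy":0,"wz":0}]' 0.6 20
python3 -m handwheel '[{"x":0,"y":0,"z":0,"wx":0,"wy":0,"wz":0}]'
```

```text
time_s: 14.15
ee_pos: [0.4343, 0.2648, 0.0434]
tool_rot: [-0.235, -3.13, 0.003]
contact_force: [0.4, 0.8, 0.3]
width: 0.0933
grasp_force: 0.0
time_s: 14.65
ee_pos: [0.4351, 0.2661, 0.0453]
tool_rot: [0.233, 3.132, 0.001]
contact_force: [0.5, 1.4, 1.0]
width: 0.0575
grasp_force: 0.7
time_s: 14.75
ee_pos: [0.4352, 0.2661, 0.0452]
tool_rot: [0.233, 3.132, 0.001]
contact_force: [0.6, 0.9, 3.3]
width: 0.0569
grasp_force: 20.0
```

```bash
python3 -m handwheel '[{"x":0,"y":0,"z":3,"wx":0,"wy":0,"wz":0},{"x":0,"y":0,"z":4,"wx":0,"wy":0,"wz":0},{"x":0,"y":-2,"z":3,"wx":0,"wy":0,"wz":0},{"x":2.5,"y":-3.5,"z":0,"wx":0,"wy":0,"wz":0},{"x":3,"y":-3.5,"z":0,"wx":0,"wy":0,"wz":0}]'
python3 -m handwheel '[{"x":3,"y":-3.5,"z":0,"wx":0,"wy":0,"wz":0},{"x":3,"y":-3.5,"z":0,"wx":0,"wy":0,"wz":0},{"x":3,"y":-3.5,"z":0,"wx":0,"wy":0,"wz":0},{"x":3,"y":-2.3,"z":0,"wx":0,"wy":0,"wz":0},{"x":2,"y":-1,"z":0,"wx":0,"wy":0,"wz":0}]'
python3 -m handwheel '[{"x":0,"y":0,"z":-3,"wx":0,"wy":0,"wz":0},{"x":0,"y":0,"z":0,"wx":0,"wy":0,"wz":0},{"x":0,"y":0,"z":0,"wx":0,"wy":0,"wz":0}]'
python3 - <<'E'
from geo import *
c=env.read_camera("side"); p=env.state()["ee_pos"];c0=proj("side",(p[0],p[1],p[2]+.02),c)
print(p,cyl("side",p[0],p[1],p[2]-.045,.029,.08,c))
o=c["color"][90:215,230:380];cv2.imwrite("pics/b1.png",cv2.resize(o,None,fx=4,fy=4,interpolation=cv2.INTER_CUBIC))
E
```

```text
time_s: 15.25
ee_pos: [0.49, 0.1752, 0.1458]
tool_rot: [0.23, 3.132, 0.001]
contact_force: [1.2, 0.5, -3.0]
width: 0.0571
grasp_force: 20.0
time_s: 15.75
ee_pos: [0.631, 0.0353, 0.1442]
tool_rot: [-0.236, -3.132, 0.001]
contact_force: [-0.6, 0.9, -1.9]
width: 0.0571
grasp_force: 20.0
time_s: 16.05
ee_pos: [0.6291, 0.0381, 0.1145]
tool_rot: [-0.233, -3.131, 0.0]
contact_force: [0.8, -0.2, -1.5]
width: 0.0568
grasp_force: 20.0
[0.62968521 0.03818713 0.11549296] (array([287.6, 138.9]), array([312.3, 176.7]))
```

View pics/b1.png

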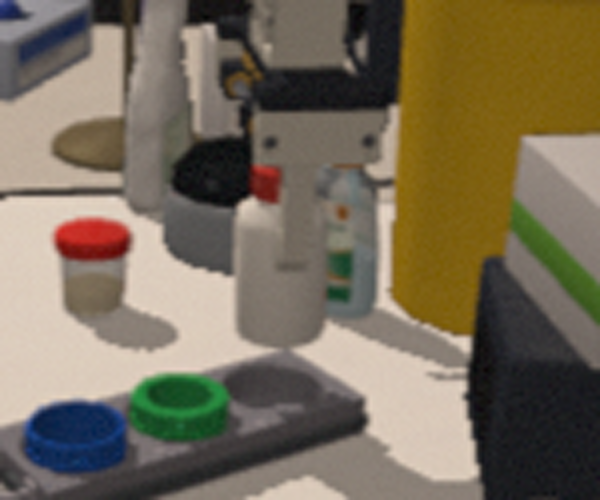

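The picture shows the bottle hanging over the far pocket, with its bottom at side pixel (300.4,176) against a predicted 300. Both sleeves are seated and the box is well clear. Lower it.

```bash
python3 -m handwheel '[{"x":0,"y":0,"z":-2.5,"wx":0,"wy":0,"wz":0},{"x":0,"y":0,"z":-1.5,"wx":0,"wy":0,"wz":0},{"x":0,"y":0,"z":-0.8,"wx":0,"wy":0,"wz":0},{"x":0,"y":0,"z":0,"wx":0,"wy":0,"wz":0}]'
python3 -m handwheel '[{"x":0,"y":0,"z":-0.9,"wx":0,"wy":0,"wz":0},{"x":0,"y":0,"z":-0.7,"wx":0,"wy":0,"wz":0},{"x":0,"y":0,"z":0,"wx":0,"wy":0,"wz":0}]'
```

```text
time_s: 16.5
ee_pos: [0.6294, 0.0381, 0.0663]
tool_rot: [-0.233, -3.132, 0.0]
contact_force: [-1.2, -0.0, -2.2]
width: 0.0568
grasp_force: 20.0
time_s: 16.8
ee_pos: [0.6294, 0.0379, 0.05]
tool_rot: [-0.233, -3.132, 0.0]
contact_force: [-0.4, 0.1, -1.2]
width: 0.0568
grasp_force: 20.0
```

```bash
python3 -m handwheel '[{"x":0,"y":0,"z":0,"wx":0,"wy":0,"wz":0},{"x":0,"y":0,"z":0,"wx":0,"wy":0,"wz":0},{"x":0,"y":0,"z":0,"wx":0,"wy":0,"wz":0}]' 0.08
python3 -m handwheel '[{"x":0,"y":0,"z":3,"wx":0,"wy":0,"wz":0},{"x":0,"y":0,"z":5,"wx":0,"wy":0,"wz":0},{"x":0,"y":0,"z":5,"wx":0,"wy":0,"wz":0},{"x":-3,"y":-2,"z":0,"wx":0,"wy":0,"wz":0},{"x":-1.9,"y":-4.4,"z":0,"wx":0,"wy":0,"wz":0}]' 0
python3 -m handwheel '[{"x":0,"y":-5,"z":0,"wx":0,"wy":0,"wz":0},{"x":0,"y":-5,"z":0,"wx":0,"wy":0,"wz":0},{"x":0,"y":-5,"z":0,"wx":0,"wy":0,"wz":0},{"x":0,"y":-4.5,"z":-2,"wx":0,"wy":0,"wz":0},{"x":0,"y":-2.2,"z":-3,"wx":0,"wy":0,"wz":0}]' 0
python3 -m handwheel '[{"x":0,"y":0,"z":0,"wx":0,"wy":0,"wz":0},{"x":0,"y":0,"z":0,"wx":0,"wy":0,"wz":0}]'
python3 - <<'E'
from geo import *
c={n:env.read_camera(n) for n in("top","side")}
for n in c: print(n,[cyl(n,*xy,.09,.016,0,c[n]) for xy in((.580,-.243),)])
print(blob("side",(100,120,40),(130,255,255),(300,215,345,245),c["side"]),blob("top",(100,120,40),(130,255,255),(340,180,375,210),c["top"]) if 1 else 0)
E
```

```text
time_s: 17.1
ee_pos: [0.6303, 0.0379, 0.0514]
tool_rot: [0.233, 3.132, 0.0]
contact_force: [0.1, 0.3, -0.4]
width: 0.0761
grasp_force: 0.0
time_s: 17.6
ee_pos: [0.5806, -0.0249, 0.1828]
tool_rot: [0.228, 3.13, 0.0]
contact_force: [0.7, -0.8, -0.4]
width: 0.0932
grasp_force: 0.0
time_s: 18.1
ee_pos: [0.5815, -0.2473, 0.1322]
tool_rot: [0.237, 3.128, -0.004]
contact_force: [-0.0, 0.3, -0.6]
width: 0.093
grasp_force: 0.0
time_s: 18.3
ee_pos: [0.5808, -0.2429, 0.131]
tool_rot: [-0.234, -3.132, -0.001]
contact_force: [0.0, 0.2, 0.1]
width: 0.0932
grasp_force: 0.0
top [(array([354. , 186.3]), array([365.8, 197.8]))]
side [(array([313.2, 222.5]), array([330.6, 232.2]))]Traceback (most recent call last):
  File "<stdin>", line 4, in <module>
  File "geo.py", line 19, in blob
    k,l,st,_=cv2.connectedComponentsWithStats(m); i=1+np.argmax(st[1:,4]); x,y,w,h,a=st[i]; return (x+x0,y+y0),(x+w+x0,y+h+y0),a
                                                      ~~~~~~~~~^^^^^^^^^^
    return _wrapfunc(a, 'argmax', axis=axis, out=out, **kwds)
    return bound(*args, **kwds)
ValueError: attempt to get argmax of an empty sequence
```

```bash
python3 -m handwheel '[{"x":0,"y":0,"z":-3,"wx":0,"wy":0,"wz":0},{"x":0,"y":0,"z":-3,"wx":0,"wy":0,"wz":0},{"x":0,"y":0,"z":-2,"wx":0,"wy":0,"wz":0},{"x":0,"y":0,"z":-1.5,"wx":0,"wy":0,"wz":0},{"x":0,"y":0,"z":0,"wx":0,"wy":0,"wz":0}]'
python3 -m handwheel '[{"x":0,"y":0,"z":0,"wx":0,"wy":0,"wz":0},{"x":0,"y":0,"z":0,"wx":0,"wy":0,"wz":0},{"x":0,"y":0,"z":0,"wx":0,"wy":0,"wz":0},{"x":0,"y":0,"z":0,"wx":0,"wy":0,"wz":0},{"x":0,"y":0,"z":0,"wx":0,"wy":0,"wz":0}]' 0.7 20
python3 -m handwheel '[{"x":0,"y":0,"z":0,"wx":0,"wy":0,"wz":0},{"x":0,"y":0,"z":0,"wx":0,"wy":0,"wz":0}]'
```

```text
time_s: 18.9
ee_pos: [0.5807, -0.2421, 0.0351]
tool_rot: [-0.232, -3.132, -0.001]
contact_force: [0.6, 0.5, -0.1]
width: 0.0929
grasp_force: 0.0
time_s: 19.4
ee_pos: [0.581, -0.2432, 0.0362]
tool_rot: [0.233, 3.132, -0.0]
contact_force: [0.5, -0.6, -0.6]
width: 0.0573
grasp_force: 0.0
time_s: 19.6
ee_pos: [0.5809, -0.2432, 0.036]
tool_rot: [0.233, 3.133, -0.0]
contact_force: [-0.8, -0.5, 1.5]
width: 0.0489
grasp_force: 20.0
```

```bash
python3 -m handwheel '[{"x":0,"y":0,"z":3,"wx":0,"wy":0,"wz":0},{"x":0,"y":0,"z":4,"wx":0,"wy":0,"wz":0},{"x":-1,"y":2,"z":3,"wx":0,"wy":0,"wz":0},{"x":-2,"y":4.5,"z":0,"wx":0,"wy":0,"wz":0},{"x":-2,"y":4.5,"z":0,"wx":0,"wy":0,"wz":0}]'
python3 -m handwheel '[{"x":-2,"y":4.5,"z":0,"wx":0,"wy":0,"wz":0},{"x":-2,"y":4.5,"z":0,"wx":0,"wy":0,"wz":0},{"x":-0.4,"y":3.4,"z":0,"wx":0,"wy":0,"wz":0},{"x":0,"y":0,"z":-3,"wx":0,"wy":0,"wz":0},{"x":0,"y":0,"z":0,"wx":0,"wy":0,"wz":0}]'
python3 -m handwheel '[{"x":0,"y":0,"z":0,"wx":0,"wy":0,"wz":0}]'
python3 - <<'E'
from geo import *
c=env.read_camera("side"); p=env.state()["ee_pos"]
print(p,cyl("side",p[0]-.001,p[1],p[2]-.036,.025,.06,c))
# dark amber mask
o=c["color"];print(blob("side",(0,90,10),(20,255,110),(225,100,290,215),c))
o=o[90:230,200:340];cv2.imwrite("pics/c1.png",cv2.resize(o,None,fx=4,fy=4,interpolation=cv2.INTER_CUBIC))
E
```

```text
time_s: 20.1
ee_pos: [0.5303, -0.1323, 0.1364]
tool_rot: [0.235, 3.131, -0.0]
contact_force: [0.2, 1.2, -1.7]
width: 0.0485
grasp_force: 19.9
time_s: 20.6
ee_pos: [0.485, -0.0082, 0.1037]
tool_rot: [-0.23, -3.129, -0.0]
contact_force: [-0.3, -0.7, -1.7]
width: 0.0486
grasp_force: 19.9
time_s: 20.7
ee_pos: [0.4868, -0.0094, 0.106]
tool_rot: [-0.233, -3.132, 0.0]
contact_force: [0.3, -0.8, -1.2]
width: 0.0488
grasp_force: 19.9
[ 0.4872409  -0.00963938  0.10645091] (array([237.4, 158.5]), array([258.8, 190.4]))
((np.int32(239), np.int32(159)), (np.int32(258), np.int32(190)), np.int32(225))
```

View pics/c1.png

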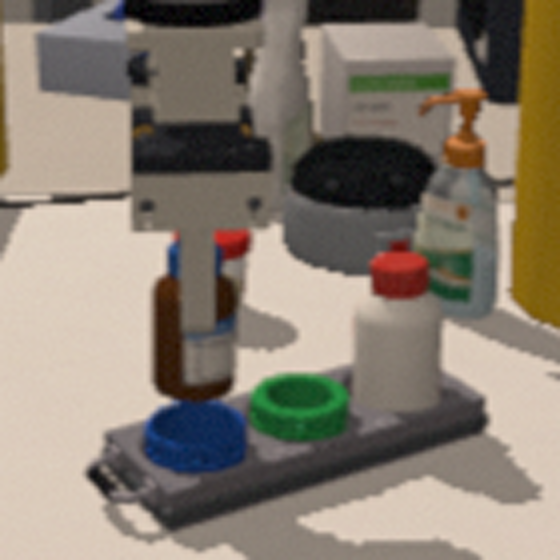

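The amber bottle hangs centred over the blue sleeve (bottle bottom at side (248,190), sleeve centre column 248.5). The large bottle stands upright in the far pocket and the cup is untouched. Lower it.

```bash
python3 -m handwheel '[{"x":0,"y":0,"z":-2.3,"wx":0,"wy":0,"wz":0},{"x":0,"y":0,"z":-0.6,"wx":0,"wy":0,"wz":0},{"x":0,"y":0,"z":-0.5,"wx":0,"wy":0,"wz":0},{"x":0,"y":0,"z":0,"wx":0,"wy":0,"wz":0}]'
python3 -m handwheel '[{"x":0,"y":0,"z":-1,"wx":0,"wy":0,"wz":0},{"x":0,"y":0,"z":0,"wx":0,"wy":0,"wz":0}]'
```

```text
time_s: 21.15
ee_pos: [0.487, -0.0094, 0.072]
tool_rot: [-0.234, -3.133, 0.0]
contact_force: [0.9, -0.1, -1.6]
width: 0.0488
grasp_force: 19.9
time_s: 21.35
ee_pos: [0.4865, -0.0091, 0.0612]
tool_rot: [-0.233, -3.132, -0.0]
contact_force: [-0.8, 0.2, -0.6]
width: 0.0489
grasp_force: 19.9
```

```bash
python3 -m handwheel '[{"x":0,"y":0,"z":-1,"wx":0,"wy":0,"wz":0},{"x":0,"y":0,"z":-0.6,"wx":0,"wy":0,"wz":0},{"x":0,"y":0,"z":-0.5,"wx":0,"wy":0,"wz":0},{"x":0,"y":0,"z":0,"wx":0,"wy":0,"wz":0}]'
```

```text
time_s: 21.75
ee_pos: [0.4866, -0.0091, 0.0402]
tool_rot: [-0.233, -3.132, 0.0]
contact_force: [-0.1, 1.3, -1.1]
width: 0.0488
grasp_force: 19.9
```

```bash
python3 -m handwheel '[{"x":0,"y":0,"z":0,"wx":0,"wy":0,"wz":0},{"x":0,"y":0,"z":0,"wx":0,"wy":0,"wz":0},{"x":0,"y":0,"z":0,"wx":0,"wy":0,"wz":0}]' 0.2
python3 -m handwheel '[{"x":0,"y":0,"z":3,"wx":0,"wy":0,"wz":0},{"x":0,"y":0,"z":5,"wx":0,"wy":0,"wz":0},{"x":0,"y":0,"z":5,"wx":0,"wy":0,"wz":0},{"x":0.2,"y":-3,"z":0,"wx":0,"wy":0,"wz":6.5},{"x":0.4,"y":-5,"z":0,"wx":0,"wy":0,"wz":6.5}]' 0
python3 -m handwheel '[{"x":0.5,"y":-5,"z":0,"wx":0,"wy":0,"wz":6.5},{"x":0.5,"y":-5,"z":0,"wx":0,"wy":0,"wz":6.5},{"x":0.4,"y":-5,"z":0,"wx":0,"wy":0,"wz":0},{"x":0.4,"y":-5,"z":0,"wx":0,"wy":0,"wz":0},{"x":0.3,"y":-4,"z":-2,"wx":0,"wy":0,"wz":0}]' 0
python3 -m handwheel '[{"x":0.2,"y":-2,"z":-3,"wx":0,"wy":0,"wz":0},{"x":0,"y":0,"z":0,"wx":0,"wy":0,"wz":0},{"x":0,"y":0,"z":0,"wx":0,"wy":0,"wz":0}]'
```

```text
time_s: 22.05
ee_pos: [0.4871, -0.0091, 0.0411]
tool_rot: [0.233, 3.132, -0.0]
contact_force: [-0.3, -0.5, -0.1]
width: 0.0686
grasp_force: 0.0
time_s: 22.55
ee_pos: [0.4937, -0.0886, 0.1728]
tool_rot: [-0.135, 3.135, -0.001]
contact_force: [0.3, 0.4, -0.9]
width: 0.0928
grasp_force: 0.0
time_s: 23.05
ee_pos: [0.5147, -0.3317, 0.153]
tool_rot: [-0.476, 3.102, -0.006]
contact_force: [-0.2, 0.5, 0.4]
width: 0.0928
grasp_force: 0.0
time_s: 23.35
ee_pos: [0.5155, -0.3477, 0.1207]
tool_rot: [0.477, -3.104, -0.002]
contact_force: [-0.2, -0.6, 0.7]
width: 0.0932
grasp_force: 0.0
```

```bash
python3 -m handwheel '[{"x":0,"y":-0.1,"z":-3,"wx":0,"wy":0,"wz":0},{"x":0,"y":0,"z":-3,"wx":0,"wy":0,"wz":0},{"x":0,"y":0,"z":-2,"wx":0,"wy":0,"wz":0},{"x":0,"y":0,"z":-1,"wx":0,"wy":0,"wz":0},{"x":0,"y":0,"z":0,"wx":0,"wy":0,"wz":0}]'
python3 -m handwheel '[{"x":0,"y":0,"z":0,"wx":0,"wy":0,"wz":0},{"x":0,"y":0,"z":0,"wx":0,"wy":0,"wz":0},{"x":0,"y":0,"z":0,"wx":0,"wy":0,"wz":0},{"x":0,"y":0,"z":0,"wx":0,"wy":0,"wz":0},{"x":0,"y":0,"z":0,"wx":0,"wy":0,"wz":0}]' 0.75 15
python3 -m handwheel '[{"x":0,"y":0,"z":0,"wx":0,"wy":0,"wz":0},{"x":0,"y":0,"z":0,"wx":0,"wy":0,"wz":0},{"x":0,"y":0,"z":0,"wx":0,"wy":0,"wz":0}]'
```

```text
time_s: 23.85
ee_pos: [0.516, -0.3483, 0.0311]
tool_rot: [0.479, -3.105, -0.0]
contact_force: [0.5, 0.5, 0.4]
width: 0.0932
grasp_force: 0.0
time_s: 24.35
ee_pos: [0.5159, -0.3492, 0.0311]
tool_rot: [-0.477, 3.105, -0.001]
contact_force: [-0.2, 0.7, -0.0]
width: 0.0578
grasp_force: 0.0
time_s: 24.65
ee_pos: [0.5158, -0.3492, 0.0308]
tool_rot: [0.477, -3.105, -0.0]
contact_force: [0.2, 0.2, -0.2]
width: 0.0366
grasp_force: 15.0
```

```bash
python3 -m handwheel '[{"x":0,"y":0,"z":3,"wx":0,"wy":0,"wz":0},{"x":0,"y":0,"z":4,"wx":0,"wy":0,"wz":0},{"x":0,"y":0,"z":5,"wx":0,"wy":0,"wz":0},{"x":0.3,"y":3.5,"z":0,"wx":0,"wy":0,"wz":0},{"x":0.5,"y":5,"z":0,"wx":0,"wy":0,"wz":0}]'
python3 -m handwheel '[{"x":0.6,"y":5,"z":0,"wx":0,"wy":0,"wz":0},{"x":0.6,"y":5,"z":0,"wx":0,"wy":0,"wz":0},{"x":0.6,"y":5,"z":0,"wx":0,"wy":0,"wz":0},{"x":0.6,"y":5,"z":0,"wx":0,"wy":0,"wz":0},{"x":0.6,"y":5,"z":0,"wx":0,"wy":0,"wz":0}]'
python3 -m handwheel '[{"x":0.4,"y":2.9,"z":0,"wx":0,"wy":0,"wz":0},{"x":0,"y":0,"z":-2,"wx":0,"wy":0,"wz":0},{"x":0,"y":0,"z":-2,"wx":0,"wy":0,"wz":0},{"x":0,"y":0,"z":0,"wx":0,"wy":0,"wz":0},{"x":0,"y":0,"z":0,"wx":0,"wy":0,"wz":0}]'
python3 - <<'E'
from geo import *
c=env.read_camera("side"); p=env.state()["ee_pos"]
print(p,cyl("side",p[0],p[1],p[2]-.031,.019,.05,c))
o=c["color"][90:215,210:330];cv2.imwrite("pics/d1.png",cv2.resize(o,None,fx=4.8,fy=4.8,interpolation=cv2.INTER_CUBIC))
E
```

```text
time_s: 25.15
ee_pos: [0.5241, -0.2652, 0.1523]
tool_rot: [-0.473, 3.103, -0.004]
contact_force: [0.7, 1.1, -1.3]
width: 0.0368
grasp_force: 15.0
time_s: 25.65
ee_pos: [0.5534, -0.0142, 0.1509]
tool_rot: [-0.477, 3.105, -0.0]
contact_force: [1.0, -0.6, -1.1]
width: 0.0367
grasp_force: 15.0
time_s: 26.15
ee_pos: [0.5576, 0.0127, 0.1112]
tool_rot: [0.477, -3.105, -0.0]
contact_force: [0.5, 0.3, -0.5]
width: 0.037
grasp_force: 15.0
[0.55796736 0.01261841 0.11165442] (array([267.3, 153.5]), array([283.2, 178.4]))
```

View pics/d1.png

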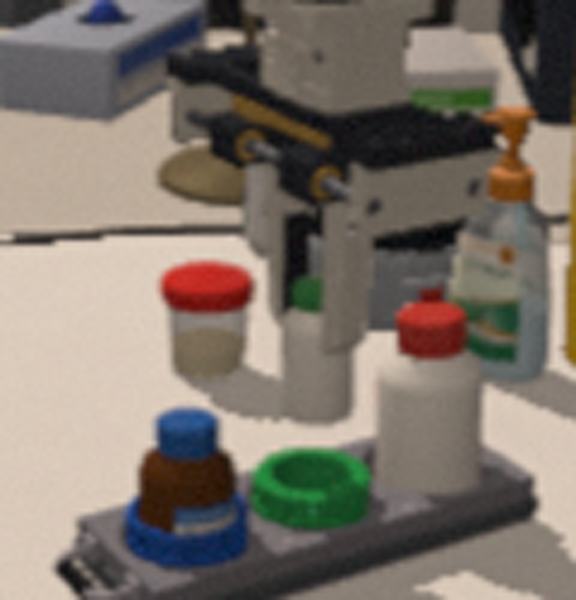

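The small bottle hangs over the green sleeve: bottom at side (276,177), sleeve centre (274.6,190). The amber bottle is seated in the blue sleeve and the large bottle is seated too. A slight correction, then lower.

```bash
python3 -m handwheel '[{"x":-0.1,"y":0.2,"z":-2.5,"wx":0,"wy":0,"wz":0},{"x":0,"y":0,"z":-1,"wx":0,"wy":0,"wz":0},{"x":0,"y":0,"z":-0.6,"wx":0,"wy":0,"wz":0},{"x":0,"y":0,"z":-0.4,"wx":0,"wy":0,"wz":0},{"x":0,"y":0,"z":0,"wx":0,"wy":0,"wz":0}]'
python3 -m handwheel '[{"x":0,"y":0,"z":-0.8,"wx":0,"wy":0,"wz":0},{"x":0,"y":0,"z":0,"wx":0,"wy":0,"wz":0}]'
```

```text
time_s: 26.7
ee_pos: [0.5567, 0.0147, 0.066]
tool_rot: [-0.477, 3.105, -0.0]
contact_force: [-0.2, 1.0, -1.7]
width: 0.0364
grasp_force: 15.0
time_s: 26.9
ee_pos: [0.5563, 0.0148, 0.0573]
tool_rot: [0.477, -3.104, -0.0]
contact_force: [-0.3, 0.1, -0.2]
width: 0.0363
grasp_force: 15.0
```

Inside the sleeve with no contact force; finish the descent.

```bash
python3 -m handwheel '[{"x":0,"y":0,"z":-1,"wx":0,"wy":0,"wz":0},{"x":0,"y":0,"z":-0.7,"wx":0,"wy":0,"wz":0},{"x":0,"y":0,"z":-0.5,"wx":0,"wy":0,"wz":0},{"x":0,"y":0,"z":0,"wx":0,"wy":0,"wz":0}]'
```

```text
time_s: 27.3
ee_pos: [0.5563, 0.0148, 0.0351]
tool_rot: [0.477, -3.104, -0.0]
contact_force: [-0.8, 0.3, -0.5]
width: 0.0366
grasp_force: 15.0
```

```bash
python3 -m handwheel '[{"x":0,"y":0,"z":0,"wx":0,"wy":0,"wz":0},{"x":0,"y":0,"z":0,"wx":0,"wy":0,"wz":0},{"x":0,"y":0,"z":0,"wx":0,"wy":0,"wz":0},{"x":0,"y":0,"z":0,"wx":0,"wy":0,"wz":0}]' 0.3
python3 -m handwheel '[{"x":0,"y":0,"z":3,"wx":0,"wy":0,"wz":0},{"x":0,"y":0,"z":5,"wx":0,"wy":0,"wz":0},{"x":0,"y":0,"z":5,"wx":0,"wy":0,"wz":0},{"x":0,"y":-5,"z":3,"wx":0,"wy":0,"wz":0},{"x":-3,"y":-5,"z":0,"wx":0,"wy":0,"wz":0}]'
python3 -m handwheel '[{"x":-4,"y":-5,"z":0,"wx":0,"wy":0,"wz":0},{"x":-4,"y":-5,"z":0,"wx":0,"wy":0,"wz":0},{"x":-4,"y":-5,"z":0,"wx":0,"wy":0,"wz":0},{"x":0,"y":-5,"z":0,"wx":0,"wy":0,"wz":0},{"x":0,"y":0,"z":0,"wx":0,"wy":0,"wz":0}]'
python3 - <<'E'
from geo import *
c={n:env.read_camera(n) for n in("top","side")}
a=cv2.resize(c["side"]["color"][120:220,210:330],None,fx=4,fy=4,interpolation=cv2.INTER_CUBIC)
b=cv2.resize(c["top"]["color"][145:245,165:245+50],None,fx=4,fy=4,interpolation=cv2.INTER_CUBIC)[:,200:]
cv2.imwrite("pics/e1.png",np.hstack([a,b]))
E
```

```text
time_s: 27.7
ee_pos: [0.5566, 0.0149, 0.036]
tool_rot: [-0.477, 3.105, -0.0]
contact_force: [-0.5, 0.5, 1.2]
width: 0.0625
grasp_force: 0.0
time_s: 28.2
ee_pos: [0.5339, -0.072, 0.1958]
tool_rot: [-0.48, 3.097, -0.005]
contact_force: [0.6, -0.7, -0.9]
width: 0.0651
grasp_force: 0.0
time_s: 28.7
ee_pos: [0.4364, -0.2425, 0.192]
tool_rot: [-0.47, 3.105, -0.003]
contact_force: [-0.3, 0.3, -0.1]
width: 0.0652
grasp_force: 0.0
```

View pics/e1.png

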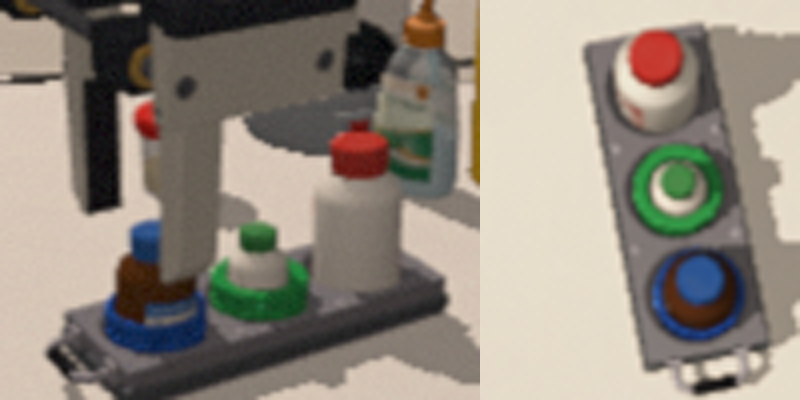

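The carrier is loaded as asked: large bottle far, small in green in the middle, amber in blue next to the handle. All stand upright and seated, the cup still stands and the arm is clear. Handing in.

```bash
python3 -c "
from geo import *
c={n:env.read_camera(n) for n in('top','side')}
print(tri((264.5,190.5),(210+258/4,120+230/4),c['top'],c['side']))
print(env.finish_job())"
```

```text
(array([0.55567136, 0.01299214, 0.07343276]), np.float64(3.2519439609105065))
the job is handed in; nothing more can be done
None
```

I loaded the carrier and handed the job in: amber bottle in the blue sleeve next to the handle, small bottle in the green sleeve in the middle, large bottle in the far pocket. In the last pictures all stood upright and seated with the cup still standing; the hand-in call returned no verdict.

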